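# Pair up the forming blocks in their trays

## Task

Three cream forming blocks lie loose on the bench: a large half-round, a small half-round and a rectangular one with bores. Put each into the empty bay of the tray that already carries its twin, standing flat on the bay floor on its own underside and roughly in line with the twin. Leave the clamp bar, the sanding block and the rubber block where they are.

Things in the scene. Friction and masses are not known exactly. Their poses are not given: they have to be found in the camera images.
- large_former: Large loose half-round former, cream: a half disc standing on its flat side, 34 mm thick (x), 72 mm long (y), 37 mm high. Loose, 75 g more or less. Origin: centre of its underside; z up. Its two flat upright faces look along +x and -x: grip across x, from above.
- small_former: Small loose half-round former, cream: same shape, 30 mm thick (x), 60 mm long (y), 32 mm high. Loose, 75 g more or less. Origin: centre of its underside; z up. Flat upright faces look along +x and -x: grip across x, from above.
- bored_block: Loose rectangular forming block, cream, with two bores in its ends: 40 mm wide (x), 66 mm long (y), 28 mm high. 110 g more or less. Origin: centre of its underside; z up. Grip across x, from above.
- tray_large: Fixed flat dark steel tray, 178 x 64 mm. Origin: on the table under the centre of its empty bay; z up; x runs along the tray, away from the robot, from the bay to the bolted-on twin. Bay floor at z = 4 mm; bay 88 mm (x) by 56 mm (y) inside a 4 mm wide lip, lip top at z = 9 mm. Twin: the large half-round former, centre at x = +89 mm, long side along x.
- tray_small: Fixed flat dark steel tray, 178 x 64 mm. Origin: on the table under the centre of its empty bay; z up; x runs along the tray, away from the robot, from the bay to the bolted-on twin. Bay floor at z = 4 mm; bay 88 mm (x) by 56 mm (y) inside a 4 mm wide lip, lip top at z = 9 mm. Twin: the small half-round former, centre at x = +89 mm, long side along x.
- tray_bore: Fixed flat dark steel tray, 178 x 64 mm. Origin: on the table under the centre of its empty bay; z up; x runs along the tray, away from the robot, from the bay to the bolted-on twin. Bay floor at z = 4 mm; bay 88 mm (x) by 56 mm (y) inside a 4 mm wide lip, lip top at z = 9 mm. Twin: the rectangular bored block, centre at x = +89 mm, long side along x.
- pin_bar: Bystander: loose aluminium clamp bar with two guide pins, 49 x 88 x 20 mm. Origin: centre of its underside. To be left alone. (Behind the work, the front edge of a sloping board overhangs the bench at world x = 0.71 m, from 0.15 m up: cross from side to side nearer the robot.)
- sanding_block: Bystander: loose small dark green sanding block, 41 x 20 x 12 mm. Origin: centre of its underside. To be left alone.
- rubber_block: Bystander: loose small black rubber block, 38 x 24 x 12 mm. Origin: centre of its underside. To be left alone.
Not all that is in view belongs to the job. Leave any purple look-alike of the small_former alone.

How it is judged:
By the outcome, as a careful person would: the job done as asked, in the order asked, and still so for the second after the job is handed in, with the robot touching nothing.
It also fails if it takes over 90 s, if anything falls off the work surface, if the arm or the gripper's body presses on something with over 40 N, if the wrist force passes 120 N, or if a joint passes its speed limit or range.

## Robot

A 6-joint arm with a two-finger parallel gripper is mounted at the origin on a cart in front of the work surface, level with it; the furniture and walls round the work are solid. World frame = base frame: x ahead of the robot, y to its left, z up, the work surface at z = 0. Lengths are in m, angles in rad, forces in N, time in s.
With the tool pointing down it reaches from about 0.25 to 0.725 m from the base axis. Payload 4 kg.
Tool frame: the origin (TCP) lies on the centre line of the jaws, within the pads' length; the fingertips stand ahead of it and the grasp point (between the pads) lies 3 mm ahead of it (bot.tcp_to_tips is the z of the fingertips in the tool frame, in m); z points along the fingers, y is the line along which they close (so a half turn about z gives the same grasp; the last joint's range is limited). The gripper opens to 85 mm and grips with 20 to 120 N. Pads are 22 mm wide; open, the fingers measure 114 mm over their backs; the gripper's body (76 mm by 85 mm) begins 54 mm behind the grasp point. The pads swing forward as they close: fully open they stand 13 mm farther back than shut.
Start: joints at [-1.259, 0.241, 0.005, 1.335, 0, 1.571], TCP at [0.153, -0.476, 0.253] pointing down, gripper open.
Joint ranges: [-2.72, 2.72], [-1.05, 1.87], [-1.09, 1.28], [-1.99, 2.15], [-1.42, 1.44], [-3.14, 3.14]. Speed limits (rad/s): [2.79, 2.79, 3.14, 3.14, 3.14, 3.14].

## Interface

Orientations are given as a unit quaternion [x, y, z, w].
In Python, from workcell import telemetry, camera, camera_params, ticket, boxes_of, cut_out, spot_point, bot gives the robot as it stands.
- The arm moves only by the shell command python3 -m creep 'ROWS'. ROWS is text: rows parted by semicolons, each of 5 numbers parted by spaces: the opening, from 0 (shut) to 1 (fully open), then the shift along the tool's x, y, z in units of 150 mm (1.0 is 150 mm), then the turn about the tool's z in units of 180 degrees (1.0 is 180 degrees). In form: claw x y z turn; .... A call has 1 to 12 rows; each row is the pose to reach, as a shift and turn from the pose commanded when the call began, along the tool's axes at that moment, turning the shorter way round; what a row does not reach only later rows make up. A row lasts 1/8 s, in which the tool goes at most 62.5 mm and 10.7 degrees, less where a joint would pass 70% of its speed; a pose out of reach is approached as far as the arm can. A call with a number of a shift or a turn outside -1 to 1 is refused whole. A call with a gripper value outside its range is refused whole. The fingers move at their own pace and stop on an object; the grip force is fixed at half the most. Time passes only in rows, so rows that repeat a pose let the fingers close. It gives the time, the measured TCP pose, the force, the opening and the grip force at its end, in the units of the state.
- telemetry.get_obs(): the state, without advancing time (a new reading comes with each control period).
- camera(name): name is "side" or "top"; returns the picture (400x640x3 uint8, red, green, blue); there is no depth.
- camera_params(name): a dict with "camera_matrix" (3x3 intrinsics, pixels), "k1" (the pictures are not rectified: a ray, as slopes to the right and down, at radius r is drawn at 1 + k1 r^2 times it, then the intrinsics apply), "eye" and "attitude" of the camera in the world. Camera axes: x right, y down, z forward; pixel columns grow to the right and rows downward; lengths in m; the calibration is good to about 2 mm. A picture is of the moment at which its call begins. camera_params takes no time and is no camera call.
- ticket.job_done(): hands the job in; it is judged then, once.
Trained networks look in the newest picture that a camera, given by its name, has taken for a name from the list of things; names that differ only in an ending like _2 or _b are one class to them, and where a whole thing is asked for, a point or a joint stands for the part that bears it (a point fixed in the world has none). Each returns a list of dicts, best first, with "conf" (0 to 1); they miss things now and then, are a little off and sometimes report something else, mostly with a low value. They report only what shows in the picture. A call takes as long as a camera call. They do not tell look-alikes from the thing itself.
- boxes_of(thing, camera): "at" ([x, y, z] in m, in world coordinates, good to about 4 mm: the middle of the surface that is visible of it).
- cut_out(thing, camera): "pixels" (400x640 bool, what is visible of it).
- spot_point(thing, camera): "at" ([x, y, z] in m, in world coordinates, good to about 4 mm: a listed point, or the origin of a listed thing).
The state is a dict: "clock": time; "joint_pos": joint angles; "joint_vel": joint speeds; "tau": joint torques, N m; "eef_pos": TCP position; "tool_rot": TCP orientation; "ft_force": force on the tool from outside, world axes, zero at the start; "ft_torque": the same for the moment, N m; "grip_width": finger opening in m; "grasp_force": force on a finger pad.
Only numpy, scipy, OpenCV 4.12 (cv2) and the standard library are available. Lean on these libraries where they do the work, as an engineer would, in place of code of your own. Each camera call takes 0.05 s, during which the arm holds its last target. There are 200 camera calls.

## Working session

There is one attempt and no reset: what is moved stays moved. The work goes in short steps, Python scripts to look and compute and a shell command to move; the robot and the scene stay as the last step left them, time stands still between calls to the robot, and variables do not carry over. Pictures are saved under pics/ and viewed, at most 14 in all, crops included, and the job is handed in when it is done.

```bash
mkdir -p pics; ls; python3 - <<'E'
from workcell import *
import cv2,numpy as np
for c in("top","side"):
    cv2.imwrite(f"pics/{c}0.png",camera(c)[:,:,::-1])
    p=camera_params(c);print(c,p)
    for t in["large_former","small_former","bored_block","tray_large","tray_small","tray_bore","pin_bar","sanding_block","rubber_block"]:
        print(t,"BOX",[(np.round(d["at"],3).tolist(),round(d["conf"],2)) for d in boxes_of(t,c)],"SPOT",[(np.round(d["at"],3).tolist(),round(d["conf"],2)) for d in spot_point(t,c)])
o=telemetry.get_obs();print(o, bot.tcp_to_tips)
E
```

```text
pics
top {'camera_matrix': array([[512.51916321,   0.        , 314.36876477],
       [  0.        , 512.51916321, 198.13281559],
       [  0.        ,   0.        ,   1.        ]]), 'k1': 0.011941853841005762, 'eye': array([0.26124843, 0.07175717, 1.29825293]), 'attitude': array([ 0.7062261 , -0.70069194,  0.07242221, -0.07092618])}
large_former BOX [([0.597, 0.312, 0.034], 0.98), ([0.596, -0.254, 0.009], 0.67)] SPOT [([0.603, 0.321, 0.004], 0.74)]
small_former BOX [([0.607, -0.151, 0.029], 0.76), ([0.383, -0.067, 0.028], 0.51)] SPOT [([0.384, -0.071, 0.004], 0.75)]
bored_block BOX [([0.495, 0.38, 0.029], 0.88)] SPOT [([0.5, 0.382, -0.001], 0.89)]
tray_large BOX [([0.535, 0.205, 0.005], 0.82)] SPOT [([0.498, 0.208, 0.001], 0.77), ([0.402, 0.393, 0.0], 0.69)]
tray_small BOX [([0.523, 0.006, 0.001], 0.56)] SPOT [([0.485, 0.001, 0.001], 0.97)]
tray_bore BOX [([0.521, 0.097, 0.005], 0.55)] SPOT [([0.482, 0.101, 0.001], 0.75), ([0.608, -0.155, 0.0], 0.42)]
pin_bar BOX [([0.502, -0.134, 0.021], 0.73)] SPOT [([0.515, -0.137, 0.0], 0.66)]
sanding_block BOX [([0.601, -0.252, 0.011], 0.4), ([0
[... 1396 characters left out ...]
ay([-1.25899677e+00,  2.40619212e-01,  5.01633772e-03,  1.33520228e+00,
        3.94407534e-05,  1.57081531e+00]), 'joint_vel': array([-1.25030294e-03, -8.73586351e-05, -8.28275590e-04, -6.41373215e-05,
       -1.28742995e-04,  1.04663066e-03]), 'tau': array([-5.09600272e-05, -3.72203457e+01,  2.52685475e+01,  1.37619871e-03,
       -2.51247513e-06,  5.90360486e-06]), 'eef_pos': array([ 0.15339854, -0.47589435,  0.25330311]), 'tool_rot': array([ 9.87873696e-01,  1.55259652e-01,  1.87956425e-05, -7.42351284e-06]), 'ft_force': array([-0.34296156,  0.43853861,  0.6137754 ]), 'ft_torque': array([-0.01943545,  0.03773755, -0.02243403]), 'grasp_force': 0.0, 'grip_width': 0.08551446241682625} 0.022
```

View pics/top0.png

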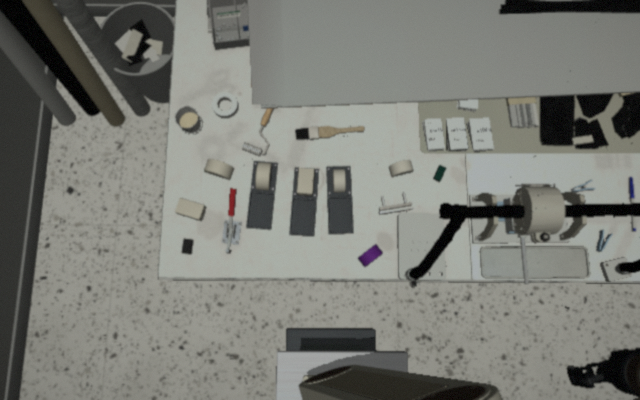

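View pics/side0.png

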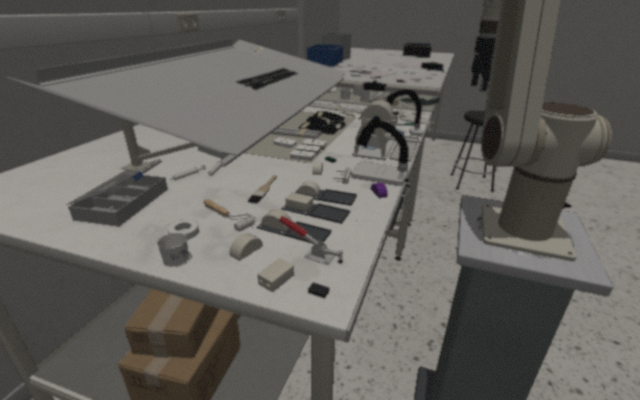

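The top view shows three dark trays at (263,195), (306,200) and (340,200); their twins are at their upper ends. Loose cream parts: half-round at (219,169), bored block at (190,208) and half-round at (401,167). The purple look-alike is at (370,255), and a red-handled tool lies at (232,210), near the left tray. Next I fit the poses to the masks and take enlarged crops.

```bash
cat > h.py <<'E'
from workcell import *
import cv2,numpy as np
from scipy.optimize import minimize
from scipy.spatial.transform import Rotation as R
P={c:camera_params(c) for c in("top","side")}
def proj(X,c):
    p=P[c];q=R.from_quat(p["attitude"]).inv().apply(np.atleast_2d(X)-p["eye"])
    s=q[:,:2]/q[:,2:];s=s*(1+p["k1"]*(s**2).sum(1,keepdims=True))
    K=p["camera_matrix"];return s@K[:2,:2].T+K[:2,2]
def half(t,l,h):
    a=np.linspace(0,np.pi,25);return np.array([[x,l/2*np.cos(b),h*np.sin(b)] for x in(-t/2,t/2) for b in a])
def box(w,l,h,x0=0):
    return np.array([[x0+x,y,z] for x in(-w/2,w/2) for y in(-l/2,l/2) for z in(0,h)])
M={"large_former":half(.034,.072,.037),"small_former":half(.030,.060,.032),"bored_block":box(.04,.066,.028)}
def hull(V,pose,c):
    x,y,a=pose;X=R.from_euler("z",a).apply(V)+[x,y,pz[0]]
    return cv2.convexHull(proj(X,c).astype(np.float32))[:,0]
pz=[0.]
S=8
def fit(V,masks,x0):
    # masks: {cam:bool}; soft IoU at S-times upsampling in a window
    W={}
    for c,m in masks.items():
        u,v=np.floor(proj([x0[0],x0[1],.015],c)[0]).astype(int)-32
        W[c]=(u,v,cv2.resize(m[v:v+64,u:u+64].astype(np.uint8),None,fx=S,fy=S,interpolation=0))
    def cost(p):
        t=0
        for c,(u,v,m) in W.items():
            g=np.zeros_like(m);h=(hull(V,p,c)+.5-[u,v])*S
            cv2.fillConvexPoly(g,np.round(h*16).astype(np.int32),1,shift=4)
            t+=1-(g&m).sum()/max((g|m).sum(),1)
        return t/len(W)
    best=None
    for a in np.arange(-90,90,15):
        s=np.array([x0[0],x0[1],np.radians(a)])
        r=minimize(cost,s,method="Nelder-Mead",options=dict(initial_simplex=s+np.array([[0,0,0],[.01,0,0],[0,.01,0],[0,0,.2]]),xatol=2e-4,fatol=1e-4))
        if best is None or r.fun<best.fun:best=r
    return best.x,best.fun
def mask(t,c,near):
    camera(c);u=proj(near,c)[0];b=None
    for d in cut_out(t,c):
        yx=np.argwhere(d["pixels"]);e=np.hypot(*(yx[:,::-1].mean(0)-u))
        if e<25 and (b is None or e<b[0]):b=(e,d["pixels"])
    return None if b is None else b[1]
E
python3 - <<'E'
from h import *
for t,g in dict(large_former=(.600,.320),small_former=(.607,-.157),bored_block=(.498,.383)).items():
    ms={c:mask(t,c,[*g,.015]) for c in("top","side")}
    ms={c:m for c,m in ms.items() if m is not None}
    for cs in (list(ms),)+tuple([c] for c in ms):
        x,f=fit(M[t],{c:ms[c] for c in cs},g);print(t,cs,x[:2].round(4),np.degrees(x[2]).round(1),round(f,3))
for t,g in dict(tray_large=(.535,.205),tray_small=(.523,.006),tray_bore=(.521,.097)).items():
    camera("top")
    for d in cut_out(t,"top"):
        yx=np.argwhere(d["pixels"]);print(t,round(d["conf"],2),yx.min(0),yx.max(0),cv2.minAreaRect(yx[:,::-1].astype(np.float32)))
i=camera("top")[:,:,::-1];cv2.imwrite("pics/crop1.png",cv2.resize(i[150:270,170:370],None,fx=4,fy=4,interpolation=2))
cv2.imwrite("pics/crop2.png",cv2.resize(i[150:275,350:460],None,fx=4,fy=4,interpolation=2))
E
```

```text
large_former ['top', 'side'] [0.6018 0.3204] -16.0 0.102
large_former ['top'] [0.6019 0.322 ] -17.5 0.083
large_former ['side'] [0.6017 0.3182] -11.7 0.077
small_former ['top', 'side'] [ 0.6081 -0.1553] 13.5 0.079
small_former ['top'] [ 0.6082 -0.1554] 14.0 0.077
small_former ['side'] [ 0.6082 -0.1556] 13.5 0.08
bored_block ['top'] [0.4932 0.3848] -17.1 0.076
bored_block ['top'] [0.4932 0.3848] -17.1 0.076
tray_large 0.56 [161 246] [229 278] ((261.72955322265625, 195.31846618652344), (25.758623123168945, 68.104736328125), 6.654425144195557)
tray_small 0.62 [166 326] [234 353] ((339.5807800292969, 199.842041015625), (67.68392181396484, 25.22638702392578), 88.02507019042969)
tray_small 0.37 [198 176] [219 204] ((190.25, 208.75003051757812), (27.51181411743164, 15.811386108398438), 18.434947967529297)
tray_small 0.32 [193 379] [214 413] ((395.111572265625, 203.4847869873047), (18.64562225341797, 34.769134521484375), 82.23483276367188)
tray_bore 0.81 [168 289] [236 318] ((303.59136962890625, 201.72079467773438), (25.648937225341797, 67.8984375), 4.085616588592529)
```

View pics/crop1.png

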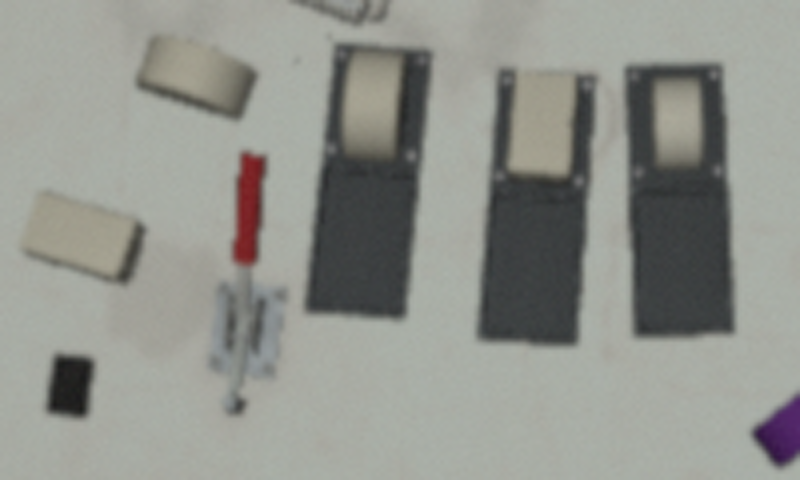

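View pics/crop2.png

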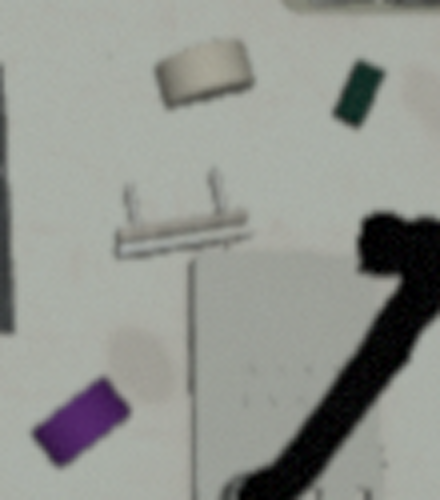

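The crops confirm the parts. Left tray at crop (365,105) carries the wide half-round, so it is large. The middle one at (543,125) carries the rectangular block, so it is bore. The right one at (678,120) carries the narrow half-round, so it is small.

Two half-rounds could be small_former: cream at (401,167) and purple at (370,255). The cream one fits, because the purple one is to be left alone. Next I fit the trays and work out the heights of the tall obstacles.

```bash
cat >> h.py <<'E'
def ray(uv,c):
    p=P[c];K=p["camera_matrix"];d=(np.array(uv)-K[:2,2])/K[0,0];s=d.copy()
    for _ in range(9):s=d/(1+p["k1"]*(s@s))
    v=R.from_quat(p["attitude"]).apply([*s,1]);return p["eye"],v/np.linalg.norm(v)
def tri(a,b):
    (e,u),(f,v)=ray(a,"top"),ray(b,"side");t=np.linalg.lstsq(np.c_[u,-v],f-e,rcond=None)[0]
    x,y=e+t[0]*u,f+t[1]*v;return ((x+y)/2).round(3),np.linalg.norm(x-y).round(3)
def go(tgt,tx=None):
    """shift/turn numbers from the present pose to tgt (world), tool x heading tx (deg, mod 180 chosen for least turn and j6)"""
    o=telemetry.get_obs();r=R.from_quat(o["tool_rot"]);h=r.apply([1,0,0]);h=np.degrees(np.arctan2(h[1],h[0]))
    s=r.inv().apply(np.array(tgt)-o["eef_pos"])/.15;print("clock",round(o["clock"],2),"pos",o["eef_pos"].round(4),"heading",h.round(2),"w",round(o["grip_width"],4),"g",round(o["grasp_force"],1),"j",np.degrees(o["joint_pos"]).round(0))
    print("xyz",s.round(3),"turn",None if tx is None else [(round(-((k-h+180)%360-180)/180,4)) for k in(tx,tx+180)])
E
python3 - <<'E'
from h import *
i=camera("top");g=i.max(2)
for n,(u,v) in dict(tray_large=(258,215),tray_bore=(304,220),tray_small=(340,220)).items():
    m=(g<105).astype(np.uint8);_,l=cv2.connectedComponents(m);k=np.argwhere(l==l[v,u])[:,::-1].astype(np.int32)
    f=np.zeros_like(m);cv2.fillConvexPoly(f,cv2.convexHull(k),1)
    V=box(.178,.064,.006,.041)
    import h as H
    # bigger window: fit at downscale via own call
    from scipy.optimize import minimize
    F=cv2.resize(f,None,fx=4,fy=4,interpolation=0)
    def cost(p):
        q=np.zeros_like(F);cv2.fillConvexPoly(q,np.round((hull(V,p,"top")+.5)*4*16).astype(np.int32),1,shift=4);return 1-(q&F).sum()/(q|F).sum()
    s=np.array([.485,dict(tray_large=.208,tray_bore=.1,tray_small=.004)[n],0.])
    r=minimize(cost,s,method="Nelder-Mead",options=dict(initial_simplex=s+np.array([[0,0,0],[.01,0,0],[0,.01,0],[0,0,.1]]),xatol=1e-4,fatol=1e-4))
    print(n,k.min(0),k.max(0),len(k),r.x[:2].round(4),np.degrees(r.x[2]).round(2),round(r.fun,3))
print("handle tip",tri((233,189),(282,218)),"clamp knob",tri((228.5,251),(340,260)),"black corner",tri((445,211),(365,127)),"black end",tri((413,276),(404,167)))
print(proj([.608,-.155,.015],"top"),proj([.608,-.155,.015],"side"))
go([.38,-.02,.25],90)
E
```

```text
tray_large [246 161] [277 228] 1287 [0.4963 0.2096] -4.71 0.035
tray_bore [290 168] [317 235] 1216 [0.4791 0.0999] -3.34 0.041
tray_small [327 166] [352 233] 1381 [0.4856 0.0051] 1.52 0.037
handle tip (array([0.534, 0.269, 0.072]), np.float64(0.002)) clamp knob (array([0.389, 0.285, 0.006]), np.float64(0.001)) black corner (array([ 0.471, -0.229,  0.145]), np.float64(0.0)) black end (array([ 0.327, -0.169,  0.053]), np.float64(0.002))
[[401.54889526 167.60946227]] [[316.98943152 166.40560772]]
clock 2.9 pos [ 0.1534 -0.4759  0.2533] heading 17.87 w 0.0856 g 0.0 j [-72.  14.   0.  77.  -0.  90.]
xyz [ 2.37  -2.429  0.022] turn [np.float64(-0.4007), np.float64(0.5993)]
```

```bash
python3 - <<'E'
from h import *
i=camera("side")[:,:,::-1];cv2.imwrite("pics/crop3.png",cv2.resize(i[90:300,210:430],None,fx=2.8,fy=2.8,interpolation=2))
E
```

```text
(no output)
```

View pics/crop3.png

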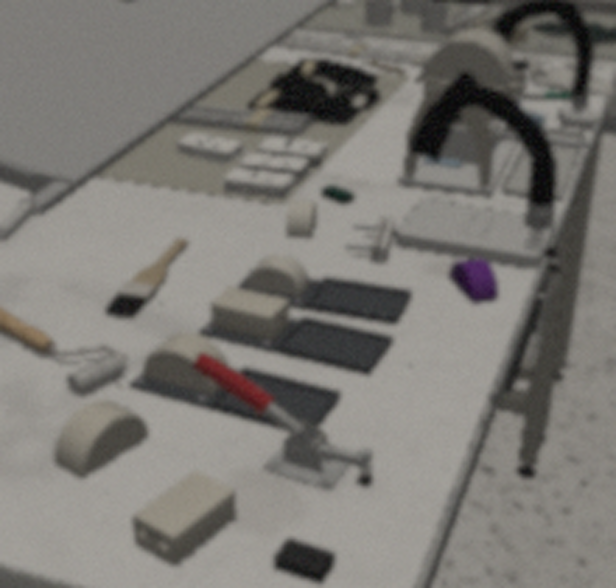

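The right-hand black arc rises above z = 0.15 near (0.47,-0.23). The red clamp handle peaks at about z = 0.075, near (0.53,0.27). I'll transit at z ≥ 0.28 and start with the small former.

```bash
python3 -m creep '0.6 0.2 -0.3 -0.3 0; 0.6 0.5 -0.6 -0.3 0; 0.6 0.8 -0.9 -0.3 0; 0.6 0.8 -0.9 -0.3 0; 0.6 0.8 -0.9 -0.3 0'; python3 -m creep '0.6 0.4 -0.4 0 0; 0.6 0.8 -0.8 0 0; 0.6 0.8 -0.8 0 0; 0.6 0.8 -0.8 0 0; 0.6 0.8 -0.8 0 0'; python3 -c "
from h import *
go([.45,-.08,.29],103.5)"
```

```text
clock: 3.58
eef_pos: [0.2265, -0.3106, 0.2987]
tool_rot: [0.988, 0.156, 0.0, 0.001]
ft_force: [0.3, -0.8, 0.1]
grip_width: 0.0512
grasp_force: 0.0
clock: 4.2
eef_pos: [0.3037, -0.1607, 0.2982]
tool_rot: [0.988, 0.155, -0.0, 0.0]
ft_force: [-1.0, 0.6, 0.1]
grip_width: 0.0511
grasp_force: 0.0
clock 4.2 pos [ 0.3037 -0.1607  0.2982] heading 17.8 w 0.0511 g 0.0 j [-28.  -5. -14.  81.  -0. 134.]
xyz [ 1.093 -0.214  0.054] turn [np.float64(-0.4761), np.float64(0.5239)]
```

```bash
python3 -m creep '0.6 0.2 -0.05 0 -0.06; 0.6 0.5 -0.1 0 -0.12; 0.6 0.8 -0.2 0.0 -0.18; 0.6 1 -0.2 0.05 -0.24; 0.6 1 -0.2 0.05 -0.3; 0.6 1 -0.2 0.05 -0.36; 0.6 1 -0.2 0.05 -0.42; 0.6 1 -0.2 0.05 -0.476; 0.6 1 -0.2 0.05 -0.476; 0.6 1 -0.2 0.05 -0.476'; python3 -c "
from h import *
go([.608,-.1555,.15],103.5)"
```

```text
clock: 5.45
eef_pos: [0.4371, -0.0863, 0.2906]
tool_rot: [0.621, 0.784, -0.0, -0.0]
ft_force: [-0.6, 0.2, 0.8]
grip_width: 0.0512
grasp_force: 0.0
clock 5.45 pos [ 0.4371 -0.0863  0.2906] heading 103.25 w 0.0512 g 0.0 j [-11.   7.  -3.  80.  -0.  66.]
xyz [-0.71   1.004  0.937] turn [np.float64(-0.0014), np.float64(0.9986)]
```

```bash
python3 -m creep '0.6 -0.25 0.35 0.3 0; 0.6 -0.5 0.7 0.6 0; 0.6 -0.71 1 0.9 0; 0.6 -0.71 1 0.9 0; 0.6 -0.71 1 0.9 0'; python3 -c "
from h import *
go([.608,-.1555,.032],103.5)
cv2.imwrite('pics/a1.png',cv2.resize(camera('side')[90:240,230:430,::-1],None,fx=3.5,fy=3.5,interpolation=2))"
```

```text
clock: 6.08
eef_pos: [0.6075, -0.1543, 0.1512]
tool_rot: [0.62, 0.785, -0.001, -0.003]
ft_force: [-1.0, -0.2, 0.8]
grip_width: 0.051
grasp_force: 0.0
clock 6.08 pos [ 0.6075 -0.1543  0.1512] heading 103.37 w 0.051 g 0.0 j [-14.  32.  12.  70.  -0.  62.]
xyz [-0.011  0.006  0.795] turn [np.float64(-0.0007), np.float64(0.9993)]
```

View pics/a1.png

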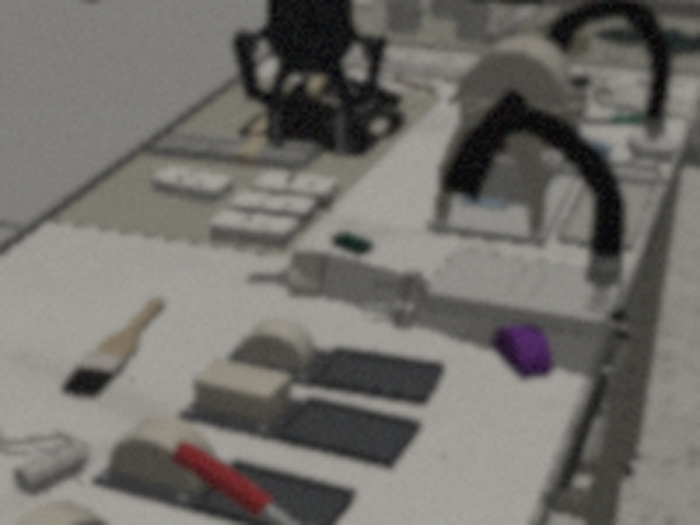

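The gripper is above the cream former at crop (310,270), with the fingers straddling it; the clamp bar's pins end at (255,275). Now I go down and grip.

```bash
python3 -m creep '0.6 0 0 0.3 0; 0.6 0 0 0.55 0; 0.6 0 0 0.7 0; 0.6 0 0 0.8 0; 0.6 0 0 0.8 0; 0 0 0 0.8 0; 0 0 0 0.8 0; 0 0 0 0.8 0; 0 0 0 0.8 0; 0 0 0 0.8 0'; python3 -c "
from h import *
go([.608,-.1555,.1],103.5)"
```

```text
clock: 7.38
eef_pos: [0.6094, -0.1538, 0.0379]
tool_rot: [0.619, 0.786, 0.001, 0.002]
ft_force: [-0.6, 0.5, 6.7]
grip_width: 0.0283
grasp_force: 61.6
clock 7.38 pos [ 0.6094 -0.1538  0.0379] heading 103.54 w 0.0283 g 61.6 j [-14.  37.   3.  56.  -0.  62.]
xyz [-0.01  -0.01  -0.414] turn [np.float64(0.0002), np.float64(-0.9998)]
```

```bash
python3 -m creep '0 0 0 -0.1 0; 0 0 0 -0.3 0; 0 0 0 -0.6 0; 0 0 0 -0.9 0; 0 0 0 -0.9 0; 0 0 0 -0.9 0'; python3 -c "
from h import *
go([.4856,.005,.17],1.5)
cv2.imwrite('pics/a2.png',cv2.resize(camera('side')[70:240,230:430,::-1],None,fx=3.4,fy=3.4,interpolation=2))"
```

```text
clock: 8.12
eef_pos: [0.6076, -0.1533, 0.1708]
tool_rot: [0.619, 0.786, -0.0, -0.0]
ft_force: [-0.5, 0.3, -1.4]
grip_width: 0.0286
grasp_force: 60.8
clock 8.12 pos [ 0.6076 -0.1533  0.1708] heading 103.54 w 0.0286 g 60.8 j [-14.  31.  13.  72.  -0.  62.]
xyz [ 1.217 -0.543  0.006] turn [np.float64(0.5669), np.float64(-0.4331)]
```

View pics/a2.png

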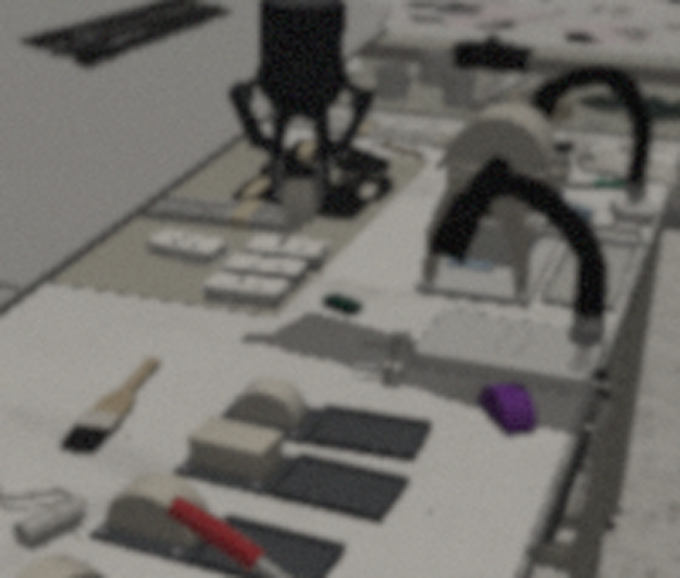

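The former hangs level between the fingers at crop (300,200), and its old spot is empty. Carry it to tray_small.

```bash
python3 -m creep '0 0.1 -0.1 0 -0.04; 0 0.3 -0.25 0 -0.09; 0 0.55 -0.4 0 -0.15; 0 0.8 -0.5 0 -0.2; 0 1 -0.54 0 -0.25; 0 1 -0.54 0 -0.31; 0 1 -0.54 0 -0.37; 0 1 -0.54 0 -0.433; 0 1 -0.54 0 -0.433; 0 1 -0.54 0 -0.433'; python3 -c "
from h import *
go([.4856,.005,.07],1.5)"
```

```text
clock: 9.43
eef_pos: [0.4934, -0.0265, 0.1699]
tool_rot: [-0.012, 1.0, 0.0, -0.001]
ft_force: [-1.6, 0.2, 0.3]
grip_width: 0.0283
grasp_force: 60.7
clock 9.43 pos [ 0.4934 -0.0265  0.1699] heading -178.66 w 0.0283 g 60.7 j [-3. 16. -9. 65.  0. -4.]
xyz [0.046 0.211 0.666] turn [np.float64(0.9991), np.float64(-0.0009)]
```

```bash
python3 -m creep '0 0.03 0.1 0.1 0; 0 0.045 0.21 0.3 0; 0 0.045 0.21 0.5 0; 0 0.045 0.21 0.66 0; 0 0.045 0.21 0.66 0; 0 0.045 0.21 0.66 0'; python3 -c "
from h import *
go([.4856,.005,.043],1.5)
cv2.imwrite('pics/a3.png',cv2.resize(camera('side')[90:260,250:400,::-1],None,fx=3.4,fy=3.4,interpolation=2))"
```

```text
clock: 10.18
eef_pos: [0.487, 0.0047, 0.0724]
tool_rot: [-0.012, 1.0, -0.0, 0.0]
ft_force: [0.0, -1.1, -0.1]
grip_width: 0.0284
grasp_force: 60.8
clock 10.18 pos [0.487  0.0047 0.0724] heading -178.57 w 0.0284 g 60.8 j [  1.  22. -18.  50.  -0.  -1.]
xyz [0.01  0.002 0.196] turn [np.float64(0.9996), np.float64(-0.0004)]
```

View pics/a3.png

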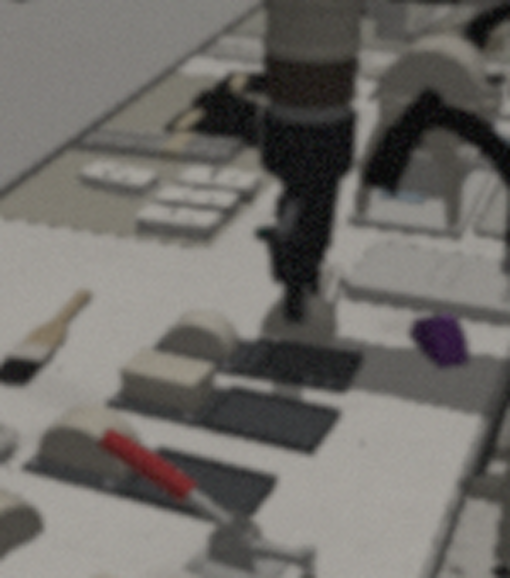

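The half-round hangs level above the bay of the far tray at crop (300,320), in line with its twin. Lower it.

```bash
python3 -m creep '0 0 0 0.08 0; 0 0 0 0.14 0; 0 0 0 0.17 0; 0 0 0 0.19 0; 0 0 0 0.19 0; 0 0 0 0.19 0'
```

```text
clock: 10.98
eef_pos: [0.4867, 0.0047, 0.0435]
tool_rot: [-0.013, 1.0, -0.0, 0.0]
ft_force: [0.3, 0.2, -0.2]
grip_width: 0.0284
grasp_force: 60.8
```

```bash
python3 -m creep '0 0 0 0.01 0; 0 0 0 0.01 0; 0 0 0 0.01 0'; python3 -m creep '0 0 0 0.007 0; 0 0 0 0.007 0; 0 0 0 0.007 0'
```

```text
clock: 11.35
eef_pos: [0.4866, 0.0048, 0.0419]
tool_rot: [-0.013, 1.0, 0.0, 0.0]
ft_force: [0.2, -0.3, 0.2]
grip_width: 0.0281
grasp_force: 60.8
clock: 11.72
eef_pos: [0.4866, 0.0048, 0.0419]
tool_rot: [-0.013, 1.0, 0.0, 0.0]
ft_force: [-2.6, -0.7, 8.2]
grip_width: 0.0284
grasp_force: 61.9
```

Contact force shows at TCP 0.0419, as predicted. Release and lift.

```bash
python3 -m creep '0.5 0 0 -0.007 0; 0.5 0 0 -0.007 0; 0.5 0 0 -0.007 0; 0.5 0 0 -0.007 0; 0.5 0 0 -0.2 0; 0.5 0 0 -0.5 0; 0.5 0 0 -0.9 0; 0.6 0 0 -0.95 0; 0.6 0 0 -0.95 0; 0.6 0 0 -0.95 0'; python3 -c "
from h import *
g=(.4856,.005);pz[0]=.004
for c in('top',):
    m=mask('small_former',c,[*g,.02]);print(m is not None and [ (a[:2].round(4),np.degrees(a[2]).round(1),b) for a,b in [fit(M['small_former'],{c:m},g)]])
    if m is not None: print(m.sum())
go([.575,.20,.25],254)"
```

```text
clock: 12.98
eef_pos: [0.4852, 0.0047, 0.1815]
tool_rot: [-0.013, 1.0, -0.0, -0.002]
ft_force: [0.3, -0.2, -0.8]
grip_width: 0.051
grasp_force: 0.0
False
clock 13.07 pos [0.4853 0.0048 0.1814] heading -178.52 w 0.051 g 0.0 j [ 1. 15. -9. 66.  0. -1.]
xyz [-0.63   1.286 -0.459] turn [np.float64(-0.4029), np.float64(0.5971)]
```

```bash
python3 -m creep '0.65 0 0.15 -0.2 -0.05; 0.65 -0.1 0.4 -0.2 -0.1; 0.65 -0.1 0.7 -0.2 -0.16; 0.65 -0.2 1 -0.2 -0.22; 0.65 -0.2 1 -0.2 -0.28; 0.65 -0.2 1 -0.2 -0.34; 0.65 -0.2 1 -0.2 -0.403; 0.65 -0.2 1 -0.2 -0.403; 0.65 -0.2 1 -0.2 -0.403'; python3 -c "
from h import *
go([.602,.3205,.16],254)
g=(.4856,.005);pz[0]=.004
for c in('top',):
    m=mask('small_former',c,[*g,.02]);print(m is not None and [ (a[:2].round(4),np.degrees(a[2]).round(1),b) for a,b in [fit(M['small_former'],{c:m},g)]])
"
```

```text
clock: 14.2
eef_pos: [0.5123, 0.1553, 0.2125]
tool_rot: [-0.601, 0.799, 0.0, -0.001]
ft_force: [0.4, -0.0, 0.4]
grip_width: 0.0557
grasp_force: 0.0
clock 14.2 pos [0.5123 0.1553 0.2125] heading -106.12 w 0.0557 g 0.0 j [ 17.  19.   1.  72.  -0. -57.]
xyz [-1.224 -0.269  0.349] turn [np.float64(-0.0007), np.float64(0.9993)]
[(array([0.4868, 0.0051]), np.float64(-87.3), np.float64(0.09804025143943795))]
```

```bash
python3 -m creep '0.65 -0.2 -0.05 0 0; 0.65 -0.5 -0.1 0 0; 0.65 -0.8 -0.2 0.1 0; 0.65 -1 -0.27 0.2 0; 0.65 -1 -0.27 0.3 0; 0.65 -1 -0.27 0.3 0'; python3 -c "
from h import *
m=mask('large_former','top',[.602,.321,.015])
if m is not None: print(m.sum(),fit(M['large_former'],{'top':m},(.602,.3205)))
go([.602,.3205,.08],254)"
```

```text
clock: 15.05
eef_pos: [0.5914, 0.2876, 0.1661]
tool_rot: [-0.602, 0.799, 0.0, -0.002]
ft_force: [0.3, -0.1, -0.2]
grip_width: 0.0557
grasp_force: 0.0
clock 15.15 pos [0.5924 0.2876 0.1686] heading -106.05 w 0.0556 g 0.0 j [ 26.  34.  19.  75.  -0. -48.]
xyz [-0.228 -0.001  0.591] turn [np.float64(-0.0003), np.float64(0.9997)]
```

```bash
python3 -m creep '0.65 -0.12 0 0 0; 0.65 -0.22 0 0 0; 0.65 -0.22 0 0.2 0; 0.65 -0.22 0 0.4 0; 0.65 -0.22 0 0.6 0; 0.65 -0.22 0 0.6 0'; python3 -c "
from h import *
go([.602,.3205,.034],254)
cv2.imwrite('pics/a4.png',cv2.resize(camera('side')[170:300,190:360,::-1],None,fx=4,fy=4,interpolation=2))"
```

```text
clock: 15.9
eef_pos: [0.6003, 0.3186, 0.0768]
tool_rot: [-0.602, 0.799, 0.0, -0.002]
ft_force: [-1.3, -0.1, -0.3]
grip_width: 0.0555
grasp_force: 0.0
clock 15.9 pos [0.6003 0.3186 0.0768] heading -106.04 w 0.0555 g 0.0 j [ 28.  41.  16.  66.  -0. -46.]
xyz [-0.016 -0.009  0.285] turn [np.float64(-0.0002), np.float64(0.9998)]
```

View pics/a4.png

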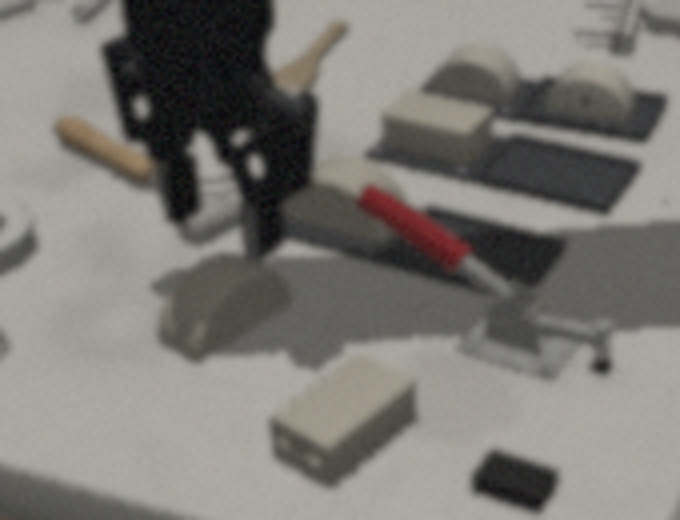

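The small former now stands in its bay beside the twin, at crop (590,90). The gripper is above the large half-round at (225,300), with the fingers spread across its thickness. Go down and grip.

```bash
python3 -m creep '0.65 0 0 0.1 0; 0.65 0 0 0.2 0; 0.65 0 0 0.28 0; 0.65 0 0 0.28 0; 0.65 0 0 0.28 0; 0 0 0 0.28 0; 0 0 0 0.28 0; 0 0 0 0.28 0; 0 0 0 0.28 0; 0 0 0 0.28 0'; python3 -m creep '0 0 0 -0.1 0; 0 0 0 -0.3 0; 0 0 0 -0.6 0; 0 0 0 -0.95 0; 0 0 0 -0.95 0; 0 0 0 -0.95 0'; python3 -c "
from h import *
go([.4963,.2096,.17],175.3)"
```

```text
clock: 17.2
eef_pos: [0.6025, 0.3206, 0.0372]
tool_rot: [-0.602, 0.798, -0.0, 0.001]
ft_force: [0.3, -1.2, 5.3]
grip_width: 0.0328
grasp_force: 62.1
clock: 17.95
eef_pos: [0.6014, 0.32, 0.1784]
tool_rot: [-0.602, 0.799, 0.0, -0.001]
ft_force: [-0.8, 0.2, -1.1]
grip_width: 0.0328
grasp_force: 61.3
clock 17.95 pos [0.6014 0.32   0.1784] heading -105.98 w 0.0328 g 61.3 j [ 28.  37.  25.  78.  -0. -46.]
xyz [0.9   0.471 0.057] turn [np.float64(0.4374), np.float64(-0.5626)]
```

```bash
python3 -m creep '0 0.1 0.1 0 0.04; 0 0.3 0.2 0 0.09; 0 0.55 0.3 0 0.14; 0 0.8 0.4 0 0.2; 0 0.9 0.47 0 0.25; 0 0.9 0.47 0 0.31; 0 0.9 0.47 0 0.37; 0 0.9 0.47 0 0.437; 0 0.9 0.47 0 0.437; 0 0.9 0.47 0 0.437'; python3 -c "
from h import *
go([.4963,.2096,.075],175.3)"
```

```text
clock: 19.2
eef_pos: [0.4962, 0.2096, 0.1776]
tool_rot: [0.039, 0.999, -0.001, -0.001]
ft_force: [0.2, -0.0, -1.2]
grip_width: 0.0329
grasp_force: 61.3
clock 19.2 pos [0.4962 0.2096 0.1776] heading 175.5 w 0.0329 g 61.3 j [23. 21. -2. 68. -0. 27.]
xyz [-0.002  0.001  0.684] turn [np.float64(0.0011), np.float64(-0.9989)]
```

```bash
python3 -m creep '0 0 0 0.2 0; 0 0 0 0.4 0; 0 0 0 0.6 0; 0 0 0 0.68 0; 0 0 0 0.68 0; 0 0 0 0.68 0'; python3 -c "
from h import *
go([.4963,.2096,.043],175.3)
cv2.imwrite('pics/a5.png',cv2.resize(camera('side')[170:300,210:380,::-1],None,fx=4,fy=4,interpolation=2))"
```

```text
clock: 19.95
eef_pos: [0.4979, 0.2103, 0.0779]
tool_rot: [0.04, 0.999, 0.0, 0.001]
ft_force: [-0.6, 0.4, -0.3]
grip_width: 0.0327
grasp_force: 61.3
clock 19.95 pos [0.4979 0.2103 0.0779] heading 175.39 w 0.0327 g 61.3 j [ 23.  26. -10.  54.   0.  28.]
xyz [ 0.011 -0.006  0.233] turn [np.float64(0.0005), np.float64(-0.9995)]
```

View pics/a5.png

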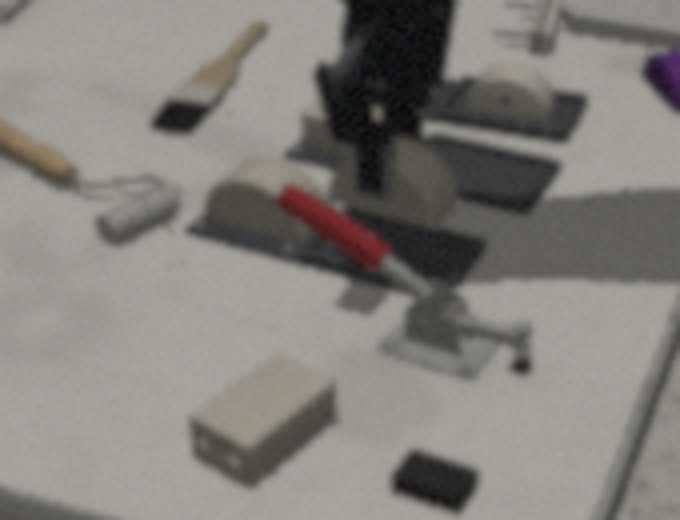

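The large former hangs level above the near tray's bay at crop (395,185), clear of the red handle. Lower it.

```bash
python3 -m creep '0 0 0 0.08 0; 0 0 0 0.15 0; 0 0 0 0.2 0; 0 0 0 0.225 0; 0 0 0 0.225 0; 0 0 0 0.225 0'; python3 -m creep '0 0 0 0.01 0; 0 0 0 0.01 0; 0 0 0 0.01 0';  python3 -m creep '0 0 0 0.007 0; 0 0 0 0.007 0; 0 0 0 0.007 0'
```

```text
clock: 20.75
eef_pos: [0.4972, 0.21, 0.0432]
tool_rot: [0.04, 0.999, 0.0, 0.0]
ft_force: [0.1, -0.4, -1.3]
grip_width: 0.0332
grasp_force: 61.3
clock: 21.12
eef_pos: [0.497, 0.2099, 0.0416]
tool_rot: [0.04, 0.999, 0.0, 0.0]
ft_force: [0.5, 0.4, -1.1]
grip_width: 0.0325
grasp_force: 61.3
clock: 21.5
eef_pos: [0.4971, 0.21, 0.0412]
tool_rot: [0.04, 0.999, 0.0, 0.0]
ft_force: [-1.4, -0.8, 5.5]
grip_width: 0.0329
grasp_force: 62.1
```

```bash
python3 -m creep '0.5 0 0 -0.007 0; 0.5 0 0 -0.007 0; 0.5 0 0 -0.007 0; 0.5 0 0 -0.007 0; 0.5 0 0 -0.2 0; 0.5 0 0 -0.5 0; 0.5 0 0 -0.9 0; 0.6 0 0 -0.95 0; 0.6 0 0 -0.95 0; 0.6 0 0 -0.95 0'; python3 -c "
from h import *
go([.494,.34,.19],252.5)"
```

```text
clock: 22.75
eef_pos: [0.4958, 0.2094, 0.181]
tool_rot: [0.04, 0.999, -0.001, -0.002]
ft_force: [-0.0, -1.0, -0.8]
grip_width: 0.0515
grasp_force: 0.0
clock 22.75 pos [0.4958 0.2094 0.181 ] heading 175.37 w 0.0515 g 0.0 j [23. 21. -1. 68.  0. 28.]
xyz [ 0.082  0.867 -0.061] turn [np.float64(-0.4285), np.float64(0.5715)]
```

```bash
python3 -m creep '0.72 0.02 0.15 -0.06 -0.05; 0.72 0.05 0.4 -0.06 -0.1; 0.72 0.08 0.7 -0.06 -0.16; 0.72 0.08 0.87 -0.06 -0.22; 0.72 0.08 0.87 -0.06 -0.28; 0.72 0.08 0.87 -0.06 -0.34; 0.72 0.08 0.87 -0.06 -0.4; 0.72 0.08 0.87 -0.06 -0.428; 0.72 0.08 0.87 -0.06 -0.428; 0.72 0.08 0.87 -0.06 -0.428'; python3 -c "
from h import *
g=(.4963,.2096);pz[0]=.004
m=mask('large_former','top',[*g,.02]);
if m is not None:
  a,b=fit(M['large_former'],{'top':m},g);print(a[:2].round(4),np.degrees(a[2]).round(1),b)
go([.4935,.3845,.085],252.5)"
```

```text
clock: 24.0
eef_pos: [0.4951, 0.3406, 0.1907]
tool_rot: [-0.59, 0.807, 0.0, -0.001]
ft_force: [0.1, -0.3, 0.0]
grip_width: 0.0614
grasp_force: 0.0
[0.4936 0.2106] 85.1 0.05891271388347408
clock 24.1 pos [0.4953 0.3408 0.1914] heading -107.64 w 0.0615 g 0.0 j [ 35.  27.  10.  73.  -0. -38.]
xyz [-0.275  0.1    0.709] turn [np.float64(-0.0008), np.float64(0.9992)]
```

```bash
python3 -m creep '0.72 -0.15 0.08 0 0; 0.72 -0.27 0.09 0.1 0; 0.72 -0.27 0.09 0.3 0; 0.72 -0.27 0.09 0.5 0; 0.72 -0.27 0.09 0.7 0; 0.72 -0.27 0.09 0.7 0; 0.72 -0.27 0.09 0.7 0'; python3 -c "
from h import *
go([.4955,.3840,.032],252.5)
for p in ([.0,.0],): 
  o=telemetry.get_obs()['eef_pos'];print(proj([o[0],o[1],.028],'side'),proj([o[0],o[1],.028],'top'))
cv2.imwrite('pics/a6.png',cv2.resize(camera('side')[190:320,210:380,::-1],None,fx=4,fy=4,interpolation=2))"
```

```text
clock: 24.98
eef_pos: [0.4954, 0.384, 0.0873]
tool_rot: [-0.591, 0.807, -0.0, 0.0]
ft_force: [-0.3, -0.4, 0.6]
grip_width: 0.0616
grasp_force: 0.0
clock 24.98 pos [0.4954 0.384  0.0873] heading -107.6 w 0.0616 g 0.0 j [ 38.  34.   6.  62.  -0. -35.]
xyz [-0.    -0.001  0.369] turn [np.float64(-0.0005), np.float64(0.9995)]
[[275.09593231 268.03444034]] [[189.56544475 207.81824074]]
```

View pics/a6.png

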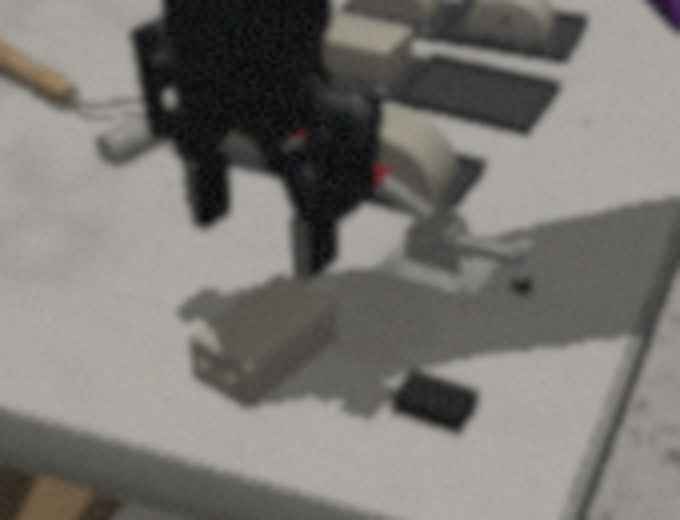

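The gripper is centred over the bored block: its axis meets the block's top at crop (260,312) and the block's centre is about (262,320). Go down and grip.

```bash
python3 -m creep '0.72 0 0 0.1 0; 0.72 0 0 0.2 0; 0.72 0 0 0.3 0; 0.72 0 0 0.365 0; 0.72 0 0 0.365 0; 0 0 0 0.365 0; 0 0 0 0.365 0; 0 0 0 0.365 0; 0 0 0 0.365 0; 0 0 0 0.365 0'; python3 -m creep '0 0 0 -0.1 0; 0 0 0 -0.3 0; 0 0 0 -0.6 0; 0 0 0 -0.95 0; 0 0 0 -0.95 0; 0 0 0 -0.95 0'; python3 -c "
from h import *
go([.4791,.0999,.17],176.7)"
```

```text
clock: 26.28
eef_pos: [0.4955, 0.3841, 0.033]
tool_rot: [-0.591, 0.807, 0.0, 0.001]
ft_force: [0.5, 0.5, 5.5]
grip_width: 0.0385
grasp_force: 63.4
clock: 27.02
eef_pos: [0.4945, 0.3833, 0.1746]
tool_rot: [-0.591, 0.807, -0.0, -0.0]
ft_force: [-0.8, -0.3, -1.9]
grip_width: 0.0389
grasp_force: 62.9
clock 27.02 pos [0.4945 0.3833 0.1746] heading -107.6 w 0.0389 g 62.9 j [ 38.  30.  13.  73.  -0. -35.]
xyz [ 1.832 -0.473  0.032] turn [np.float64(0.4206), np.float64(-0.5794)]
```

```bash
python3 -m creep '0 0.15 0 0 0.04; 0 0.4 -0.1 0 0.09; 0 0.7 -0.2 0 0.14; 0 1 -0.26 0 0.2; 0 1 -0.26 0 0.25; 0 1 -0.26 0 0.31; 0 1 -0.26 0 0.37; 0 1 -0.26 0 0.42; 0 1 -0.26 0 0.42; 0 1 -0.26 0 0.42'; python3 -c "
from h import *
go([.4791,.0999,.17],176.7)"
```

```text
clock: 28.28
eef_pos: [0.486, 0.2285, 0.1736]
tool_rot: [0.027, 1.0, -0.001, -0.001]
ft_force: [-0.3, -0.2, -1.1]
grip_width: 0.0383
grasp_force: 63.0
clock 28.27 pos [0.486  0.2285 0.1736] heading 176.93 w 0.0383 g 63.0 j [25. 21. -2. 67.  0. 28.]
xyz [ 0.    -0.859  0.025] turn [np.float64(0.0013), np.float64(-0.9987)]
```

```bash
python3 -m creep '0 0 -0.2 0 0; 0 0 -0.5 0 0; 0 0 -0.86 0 0; 0 0 -0.86 0.1 0; 0 0 -0.86 0.3 0; 0 0 -0.86 0.5 0; 0 0 -0.86 0.69 0; 0 0 -0.86 0.69 0; 0 0 -0.86 0.69 0'; python3 -c "
from h import *
go([.4791,.0999,.039],176.7)
cv2.imwrite('pics/a7.png',cv2.resize(camera('side')[130:270,240:400,::-1],None,fx=4,fy=4,interpolation=2))"
```

```text
clock: 29.4
eef_pos: [0.48, 0.1007, 0.0717]
tool_rot: [0.027, 1.0, 0.0, 0.0]
ft_force: [0.1, 0.4, -0.3]
grip_width: 0.0386
grasp_force: 62.9
clock 29.4 pos [0.48   0.1007 0.0717] heading 176.88 w 0.0386 g 62.9 j [ 12.  22. -18.  50.   0.  15.]
xyz [ 0.006 -0.006  0.218] turn [np.float64(0.001), np.float64(-0.999)]
```

View pics/a7.png

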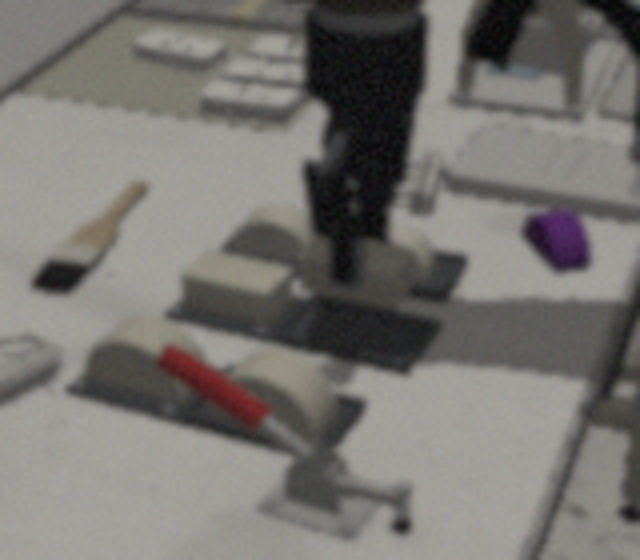

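The large former is seated at crop (285,390). The bored block hangs level above the middle bay at (360,275). Lower it.

```bash
python3 -m creep '0 0 0 0.08 0; 0 0 0 0.15 0; 0 0 0 0.19 0; 0 0 0 0.21 0; 0 0 0 0.21 0; 0 0 0 0.21 0'; python3 -m creep '0 0 0 0.01 0; 0 0 0 0.01 0; 0 0 0 0.01 0';  python3 -m creep '0 0 0 0.007 0; 0 0 0 0.007 0; 0 0 0 0.007 0'
```

```text
clock: 30.2
eef_pos: [0.4798, 0.1001, 0.0399]
tool_rot: [0.028, 1.0, 0.0, 0.0]
ft_force: [1.2, 0.5, -1.1]
grip_width: 0.0386
grasp_force: 62.9
clock: 30.58
eef_pos: [0.4796, 0.1001, 0.0383]
tool_rot: [0.028, 1.0, 0.0, 0.0]
ft_force: [-0.3, 0.3, -0.1]
grip_width: 0.0384
grasp_force: 62.9
clock: 30.95
eef_pos: [0.4795, 0.1, 0.0371]
tool_rot: [0.028, 1.0, -0.0, -0.0]
ft_force: [0.6, 0.1, -0.7]
grip_width: 0.0387
grasp_force: 62.9
```

```bash
python3 -m creep '0 0 0 0.007 0; 0 0 0 0.007 0; 0 0 0 0.007 0'
```

```text
clock: 31.32
eef_pos: [0.4796, 0.1001, 0.037]
tool_rot: [0.028, 1.0, 0.0, 0.0]
ft_force: [-2.3, -0.5, 6.7]
grip_width: 0.0384
grasp_force: 63.8
```

```bash
python3 -m creep '0.6 0 0 -0.007 0; 0.6 0 0 -0.007 0; 0.6 0 0 -0.007 0; 0.6 0 0 -0.007 0; 0.6 0 0 -0.2 0; 0.6 0 0 -0.5 0; 0.6 0 0 -0.9 0; 0.6 0.4 0 -1 0; 0.6 0.8 0 -1 0; 0.6 0.9 0 -1 0; 0.6 0.9 0 -1 0'; python3 - <<'E'
from h import *
pz[0]=.004
for t,g in dict(large_former=(.4963,.2096),small_former=(.4856,.005),bored_block=(.4791,.0999)).items():
    for c in("top","side"):
        m=mask(t,c,[*g,.02])
        if m is not None:
            a,b=fit(M[t],{c:m},g);print(t,c,a[:2].round(4),np.degrees(a[2]).round(1),round(b,3))
go([.33,.1,.2])
i=camera("top")[:,:,::-1];cv2.imwrite("pics/f1.png",cv2.resize(i[145:275,170:460],None,fx=2.75,fy=2.75,interpolation=2))
E
```

```text
clock: 32.7
eef_pos: [0.3446, 0.1077, 0.1864]
tool_rot: [0.027, 1.0, 0.0, 0.001]
ft_force: [0.9, 0.7, -0.5]
grip_width: 0.0513
grasp_force: 0.0
large_former top [0.4939 0.2113] -93.1 0.218
large_former side [0.4901 0.1984] -132.6 0.224
small_former top [0.4867 0.0046] 92.9 0.091
small_former side [0.4859 0.0053] 91.8 0.092
bored_block top [0.5236 0.1123] 102.6 0.887
bored_block side [0.4788 0.1017] -86.4 0.126
clock 33.3 pos [0.3449 0.1075 0.186 ] heading 176.79 w 0.0514 g 0.0 j [ 17.   1. -25.  64.   0.  21.]
xyz [ 0.096 -0.056 -0.093] turn None
```

View pics/f1.png

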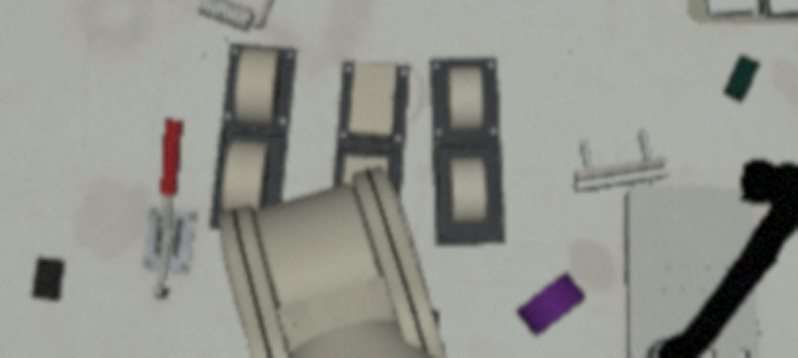

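The top view shows the large and small formers in line with their twins at crop (245,180) and (468,190), and the bystanders unmoved. The arm hides most of the middle bay, so I check it from the side.

```bash
python3 -c "
from h import *
cv2.imwrite('pics/f2.png',cv2.resize(camera('side')[130:290,240:420,::-1],None,fx=3.7,fy=3.7,interpolation=2))"
```

```text
(no output)
```

View pics/f2.png

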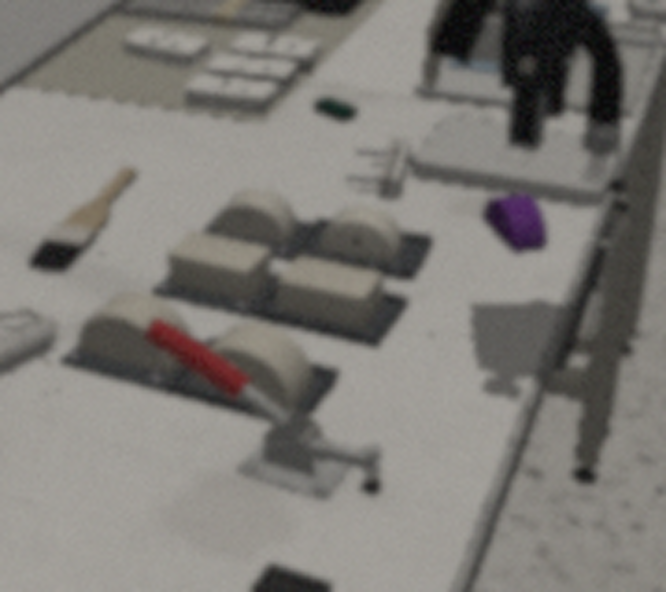

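All three stand flat in their bays beside their twins: large at crop (265,365), bored at (330,295), small at (360,235). The robot touches nothing, so I hand in.

```bash
python3 -c "
from workcell import ticket
print(ticket.job_done())"
```

```text
the job is handed in; nothing more can be done
None
```

The large half-round, small half-round and bored block each stand flat in the bay beside their twin, the clamp bar, sanding block, rubber block and purple look-alike were not moved, and the job was handed in at about 33 s (no verdict was returned).

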